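# Click the hob dial to simmer and start the timer

### The job

With a fingertip on its knurled face, turn the hob's big dial clockwise until it clicks into the setting marked with the long bar. Then press the button on top of the kitchen timer all the way down and let it come up again. Do not pick anything up, keep the timer standing where it is, and leave the pot, spice jar, sugar bowl and trivet alone.

Things in the scene. Friction and masses are not known exactly. Their poses are not given: they have to be found in the camera images.
- hob: Portable induction hob, dark slab 360 (x) by 290 (y) by 60 mm high, fixed, at varying place and yaw. Origin: centre of its underside, z up; x axis from the control strip (near the robot) to the cooking zone. The dial's axis is vertical at x = -125 mm, y = 0. A pot stands on the cooking zone about x = +65 mm.
- dial (a joint): The dial's turn in rad, growing clockwise seen from above. Five sprung detents 40 degrees apart: 0, 0.698, 1.396, 2.094, 2.793; stops just beyond the first and last. Starts in the second or third. The long-bar setting is 2.094. Let go between detents it snaps to the nearer one; leaving one takes about 0.05 N m, less towards midway, then it is drawn on into the next.
- dial_face (a point): Centre of the dial's flat top, 66 mm above the work surface, z up. The dial is an aluminium disc, 90 mm diameter (too wide to grip), 6 mm proud of the hob, with knurled edge and fine flat knurling on top. Pressed down it yields on a spring: about 4 N to start, 2.5 N more per mm, bottoming after 4 mm at 14 N; press it by 2 to 4 mm to drag it without slipping (friction 0.4 to 0.6).
- pointer_tip (a point): Outer end of the raised black pointer line on the dial's top, 45 mm from the dial's axis.
- bar_mark (a point): Middle of the long bar mark (20 mm long, radial, 5 mm wide) on the hob's top, 60 mm from the dial's axis; the other four settings are marked with round dots 6 mm across at 53 mm. The marks lie on the side of the dial away from the robot; the bar is the fourth going clockwise.
- timer: Round white kitchen timer, 72 mm diameter, body 36 mm high with a raised grey collar (40 mm diameter) to 39 mm, 220 g, standing loose on the work surface. Origin: centre of its underside, z up.
- button_top (a point): Centre of the top of the timer's single round button (28 mm diameter, on the timer's axis), 49 mm above the work surface when up.
- timer_button (a joint): Button travel in m: 0 up, 0.005 fully down; springs back. 1.5 N to start, 4.5 N fully down; the collar is 5 mm below the button's raised top at full travel.
- pot: Steel pot on the hob, loose, 72 mm radius, side handles a little wider, rim 68 mm above the hob's top. Origin: centre of its underside. Leave alone.
- spice_jar: Amber glass jar with twist cap, 48 mm diameter, 100 mm high, loose; origin at centre of its underside. Leave alone.
- sugar_bowl: White ceramic sugar bowl with lid, 90 mm diameter, 88 mm high to the lid's knob, loose; origin at centre of its underside. Leave alone.
- trivet: Round blue silicone trivet, 130 mm diameter, 8 mm thick, loose; origin at centre of its underside. Leave alone.
Mind the look-alikes: they are no part of the job. What is shaped like the timer but blue is not meant.

How it is judged (in metres and radians):
On the way, in this order (a step that is already met when the one before it is completed fails the run):
1. the dial rests in the long-bar detent (value of joint dial between 1.9243 and 2.2643 rad and velocity of joint dial between -0.3 and 0.3 rad/s), for 0.2 s.
2. the timer's button is pressed down (value of joint timer_button above 0.004 m), for 0.04 s.
At the end, for the whole second after the job is handed in: The dial is in the long-bar detent (2.094 rad, within 0.17 rad), the timer's button has been pressed at least 4 mm after that and is up again (under 1.2 mm), the timer stands upright at rest within 30 mm of its start, and pot, jar, sugar bowl and trivet are within 20 mm of theirs (value of joint dial between 1.9243 and 2.2643 rad and value of joint timer_button below 0.0012 m and distance of timer from where it was at the start of the episode below 0.03 m and angle between timer's own z axis and vertical below 0.1 rad and linear speed of timer below 0.02 m/s and distance of each of pot, spice_jar, sugar_bowl, trivet from where it was at the start of the episode below 0.02 m); the robot touches nothing.
It fails at once if the timer is pressed while the dial is not in the long-bar setting (value of joint timer_button above 0.003 m and not (value of joint dial between 1.9243 and 2.2643 rad)).
It fails at once if the timer is lifted, shoved or tipped (height (world z) of timer above 0.012 m or distance of timer from where it was at the start of the episode above 0.03 m or angle between timer's own z axis and vertical above 0.35 rad).
It fails at once if the pot, jar, sugar bowl or trivet is lifted, shoved or tipped (distance of any of pot, spice_jar, sugar_bowl, trivet from where it was at the start of the episode above 0.02 m or angle between any of pot, spice_jar, sugar_bowl, trivet's own z axis and vertical above 0.35 rad).
It also fails if it takes over 48 s, if anything falls off the work surface, if the arm or the gripper's body presses on something with over 40 N, if the wrist force passes 120 N, or if a joint passes its speed limit or range.

### The arm

A 6-joint arm with a two-finger parallel gripper is mounted at the origin on the work surface. World frame = base frame: x ahead of the robot, y to its left, z up, the work surface at z = 0. Lengths are in mm, angles in degrees, forces in N, time in s.
With the tool pointing down it reaches from about 250 to 775 mm from the base axis. Payload 4 kg.
Tool frame: the origin (TCP) lies between the finger pads; the fingertips stand 17 mm ahead of it and the grasp point (between the pads) lies 2 mm behind it (env.tcp_to_tips is the distance from the TCP to the fingertips, in mm); z points along the fingers, y is the line along which they close (so a half turn about z gives the same grasp; the last joint's range is limited). The gripper opens to 94 mm and grips with 3 to 60 N. Pads are 16 mm wide; open, the fingers measure 119 mm over their backs; the gripper's body (75 mm by 177 mm) begins 78 mm behind the grasp point.
Start: joints at [-73.688, 4.996, 78.535, -0, 96.463, -5.907], TCP at [207.983, -509.178, 222.506] pointing down, gripper open.
Joint ranges: [-177.83, 177.83], [-43.37, 116.18], [15.69, 146.23], [-61.86, 241.86], [9.47, 152.12], [-147.06, 147.06]. Speed limits (degrees/s): [159.86, 159.86, 180, 180, 180, 180].

### API

Orientations are given as a 3x3 rotation matrix whose columns are the frame's x, y, z axes.
In Python, from cell import readout, vision, env, finder gives the robot as it stands.
- The arm moves only by the tool arm_command, never from a script. Its argument "rows" is text: rows parted by semicolons, each of 7 numbers parted by spaces: the closure, from -1 (fully open) to 1 (shut), then the shift along the tool's x, y, z in mm, then the turn, a rotation vector about the tool's x, y, z in degrees. A call has 1 to 5 rows; each row is the pose to reach, as a shift and turn from the pose commanded when the call began, along the tool's axes at that moment; what a row does not reach only later rows make up. A row lasts 1/8 s, in which the tool goes at most 62.5 mm and 10.7 degrees, less where a joint would pass 70% of its speed; a pose out of reach is approached as far as the arm can. A call with a gripper value outside its range is refused whole. The fingers move at their own pace and stop on an object; "grip_force" is the grip in N (left out, the last holds). Time passes only in rows, so rows that repeat a pose let the fingers close. It gives the time, the measured TCP pose, the force, the opening and the grip force at its end, in the units of the state.
- readout.observe(): the state, without advancing time (a new reading comes with each control period).
- vision.grab_frame(name): name is "side" or "top" or "wrist"; returns (picture, depth): 400x640x3 uint8, red, green, blue; 400x640 float32, mm along the optical axis (not along the pixel's ray), 0 where there is no reading.
- vision.camera_info(name): a dict with "K" (3x3 intrinsics, pixels), "dist_coeffs" ([k1, k2, p1, p2, k3] as OpenCV has them; the pictures are not rectified), "R" (3x3) and "t" (3): a world point X has camera coordinates R X + t. Camera axes: x right, y down, z forward; pixel columns grow to the right and rows downward; lengths in mm; the calibration is good to about 2 mm. A picture is of the moment at which its call begins: read the wrist's pose just before it. camera_info takes no time and is no camera call; for the wrist camera it gives the pose at the moment of the call.
- env.sign_off(): hands the job in; it is judged then, once.
Trained networks look in the newest picture that a camera, given by its name, has taken for a name from the list of things; names that differ only in an ending like _2 or _b are one class to them, and where a whole thing is asked for, a point or a joint stands for the part that bears it (a point fixed in the world has none). Each returns a list of dicts, best first, with "p" (0 to 1); they miss things now and then, are a little off and sometimes report something else, mostly with a low value. They report only what shows in the picture. A call takes as long as a camera call. They do not tell look-alikes from the thing itself.
- finder.spot_in(camera, target): "centre" ([x, y, z] in mm, in world coordinates, good to about 4 mm: the middle of the surface that is visible of it).
The state is a dict: "time": time; "joints": joint angles; "joint_velocities": joint speeds; "tau": joint torques, N m; "position": TCP position; "ee_rot": TCP orientation; "ft_force": force on the tool from outside, world axes, zero at the start; "torque": the same for the moment, N m; "grip_width": opening from 0.0 (shut) to 1.0 (fully open); "finger_force": force on a finger pad.
Only numpy, scipy, OpenCV 4.12 (cv2) and the standard library are available. Lean on these libraries where they do the work, as an engineer would, in place of code of your own. Each camera call takes 0.05 s, during which the arm holds its last target. There are 200 camera calls.

## Working session

There is one attempt and no reset: what is moved stays moved. The work goes in short steps, Python scripts to look and compute and a tool call to move; the robot and the scene stay as the last step left them, time stands still between calls to the robot, and variables do not carry over. Pictures are saved under pics/ and viewed, at most 10 in all, crops included, and the job is handed in when it is done.

Besides the shell and the picture viewer there is one more tool, called after "Call:" in YAML: its name, and indented under it one key for each argument. arm_command: Moves the arm, as the interface text tells. Its arguments: {"type":"object","properties":{"rows":{"type":"string"},"grip_force":{"type":"number"}},"required":["rows"]}

```bash
mkdir -p pics
cat > h.py <<'E'
import numpy as np, cv2
from cell import readout, vision, env, finder
def grab(n):
    ci=vision.camera_info(n); im,d=vision.grab_frame(n); return ci,im,d
def px2w(ci,d,u,v,z=None):
    K=np.array(ci["K"]);R=np.array(ci["R"]);t=np.array(ci["t"])
    p=cv2.undistortPoints(np.array([[[u,v]]],float),K,np.array(ci["dist_coeffs"]))[0,0]
    ray=np.array([p[0],p[1],1.])
    if z is None: return R.T@(ray*d[int(v),int(u)]-t)
    o=-R.T@t; r=R.T@ray; return o+r*(z-o[2])/r[2]
E
python3 - <<'E'
from h import *
for n in("top","side"):
    ci,im,d=grab(n); cv2.imwrite(f"pics/{n}0.png",im[:,:,::-1]); np.savez(f"{n}0.npz",im=im,d=d,**{k:np.array(v) for k,v in ci.items() if k in("K","R","t","dist_coeffs")})
    if n=="top":
        for o in("hob","dial_face","pointer_tip","bar_mark","timer","button_top","pot"):
            print(o,[(np.round(x["centre"],1),round(x["p"],2)) for x in finder.spot_in(n,o)])
s=readout.observe();print(s["position"],s["ee_rot"],s["ft_force"],s["time"],s["grip_width"])
E
```

```text
hob [(array([579.4, -37.5,  60.8]), 0.8), (array([608.9, 301.1,  48.6]), 0.26)]
dial_face [(array([498.4, -29.1,  63.9]), 0.57), (array([578.7, -32.6,  59.5]), 0.35), (array([ 417.1, -290.6,  100.5]), 0.21)]
pointer_tip [(array([501.5, -26.5,  62. ]), 0.65), (array([ 604.9, -317.2,    8.7]), 0.29)]
bar_mark [(array([578.8, -34. ,  60.6]), 0.59)]
timer [(array([637.1, 409. ,  40.2]), 0.82), (array([603.5, 302. ,  33.6]), 0.62)]
button_top [(array([634.2, 413.1,  49.4]), 0.55), (array([608.7, 300.5,  50. ]), 0.41)]
pot [(array([ 599.7, -315.4,    9.5]), 0.72), (array([703.5, -46.3,  64. ]), 0.69), (array([500.4, -29.2,  63.5]), 0.39)]
[ 207.96857796 -509.1342804   222.40232149] [[ 9.25738470e-01  3.78164363e-01 -1.68950696e-05]
 [ 3.78164363e-01 -9.25738465e-01  9.57835655e-05]
 [ 2.05815152e-05 -9.50596446e-05 -9.99999995e-01]] [-0.30549428  0.91717044  0.09426124] 0.45 0.9998681371105382
```

View pics/top0.png

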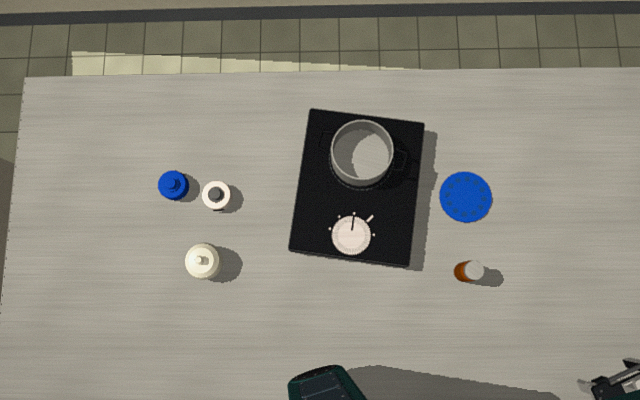

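View pics/side0.png

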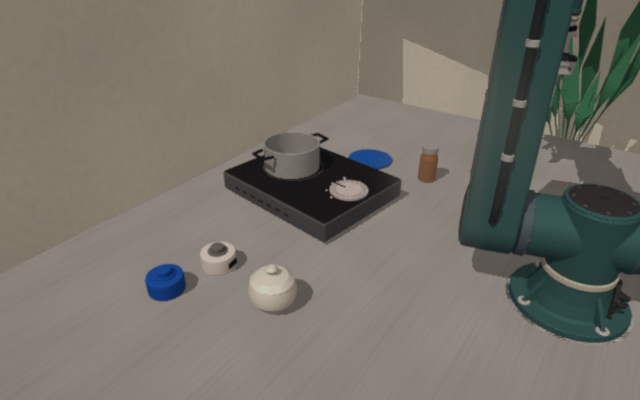

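The top view shows the hob dial at (351,235), with its pointer running up to about (353,212) and the bar at about (369,218). There are two timer-shaped things: a white one with a grey collar at (216,195) and a blue one at (173,184). The white one fits the description. I'll confirm both the timer and the dial in one crop.

Run:
```python
from h import *
f=np.load("top0.npz"); ci=f; im=f["im"]; d=f["d"]
a=cv2.resize(im[200:270,310:400],None,fx=6,fy=6,interpolation=cv2.INTER_CUBIC)
b=cv2.resize(im[160:230,150:192+48-0],None,fx=4,fy=4,interpolation=cv2.INTER_CUBIC)
c=np.zeros((420,560+360,3),np.uint8); c[:,:540]=a; c[:280,560:560+b.shape[1]]=b[:280]
c=cv2.resize(c,(800,365)); cv2.imwrite("pics/c.png",c[:,:,::-1])
g=im.astype(int)
m=(g.min(2)>150).astype(np.uint8); m[:,:310]=0;m[:,400:]=0;m[:208]=0;m[:][262:]=0
n,l,s,ce=cv2.connectedComponentsWithStats(m)
for i in range(1,n):
    if s[i,4]>2: print("dialcomp",s[i],ce[i].round(1),px2w(ci,d,*ce[i],z=60).round(1),px2w(ci,d,*ce[i],z=66).round(1))
# timer collar/button: dark pixels in white disc
sub=g[178:212,200:234]; m=((sub.max(2)<140)).astype(np.uint8)
n,l,s,ce=cv2.connectedComponentsWithStats(m)
for i in range(1,n):
    if s[i,4]>15: q=ce[i]+[200,178];print("timer dark",s[i],q,px2w(ci,d,*q,z=45).round(1))
R=f["R"];print("cam",-R.T@f["t"])
```

```text
dialcomp [353 212   2   2   3] [353.7 212.7] [552.2 -33.   60. ] [551.3 -32.7  66. ]
dialcomp [367 215   6   7  13] [369.5 218.1] [538.8 -70.4  60. ] [537.9 -69.9  66. ]
dialcomp [ 332  216   38   38 1089] [350.7 235.3] [498.2 -24.9  60. ] [497.5 -24.6  66. ]
dialcomp [329 228   2   2   3] [329.3 228.3] [515.2  25.4  60. ] [514.4  25.4  66. ]
dialcomp [373 234   2   2   3] [373.3 234.3] [499.9 -78.3  60. ] [499.2 -77.8  66. ]
dialcomp [310 257  35   5  73] [323.8 259.9] [440.8  39.2  60. ] [440.4  39.2  66. ]
timer dark [ 13   6  21  28 196] [228.27040816 201.5255102 ] [585.4 271.3  45. ]
timer dark [  8   9  16  16 189] [215.57671958 194.26455026] [603.9 303.1  45. ]
cam [ 365.89847078   27.33965116 1216.32390549]
```

View pics/c.png

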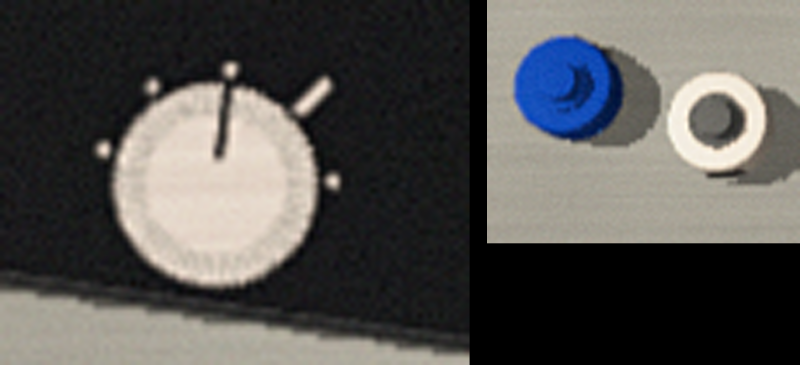

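The crop confirms it. The pointer is at the third dot, so the dial needs one detent of 40° clockwise to reach the bar. The white timer with the grey button is the one meant, and the blue one is the decoy.

```bash
cat >> h.py <<'E'
def to(p,msg=""):
    s=readout.observe(); v=np.array(s["ee_rot"]).T@(np.array(p)-s["position"]); print(msg,"shift",v.round(1))
E
python3 -c "
from h import *
to([440,-34,190])"
```

```text
shift [ 394.5 -352.1   32.4]
```

Call:
arm_command:
  rows: "1 40 -35 3 0 0 0;1 88 -78 7 0 0 0;1 136 -121 11 0 0 0;1 184 -164 15 0 0 0;1 232 -207 19 0 0 0"
  grip_force: 20

```text
time: 1.08
position: [341.4, -235.5, 204.2]
ee_rot: [[0.926, 0.378, 0.001], [0.378, -0.926, -0.001], [0.001, 0.001, -1.0]]
ft_force: [0.5, -0.3, 0.8]
grip_width: 0.508
finger_force: 0.0
```

Call:
arm_command:
  rows: "1 46 -41 4 0 0 0;1 90 -80 8 0 0 0;1 130 -116 11 0 0 0;1 162 -145 13 0 0 0;1 162 -145 13 0 0 0"

```text
time: 1.7
position: [436.5, -39.4, 190.8]
ee_rot: [[0.924, 0.383, -0.0], [0.383, -0.924, 0.0], [-0.0, -0.0, -1.0]]
ft_force: [-0.8, -0.3, 1.0]
grip_width: 0.009
finger_force: 0.0
```

Run:
```python
from h import *
s=readout.observe();print(s["position"],s["joints"],s["ft_force"],s["time"],s["grip_width"])
ci,im,d=grab("wrist"); cv2.imwrite("pics/w1.png",im[:,:,::-1]); np.savez("w1.npz",im=im,d=d,**{k:np.array(v) for k,v in ci.items() if k in("K","R","t","dist_coeffs")})
for o in("dial_face","pointer_tip","bar_mark"): print(o,[(np.round(x["centre"],1),round(x["p"],2)) for x in finder.spot_in("wrist",o)])
```

```text
[436.50680273 -39.43316582 190.8056643 ] [-1.25976140e+01 -8.97836580e+00  9.56664941e+01  2.05434547e-02
  9.33311792e+01  5.48819584e+01] [-0.79502293 -0.30679296  1.01938095] 1.7 0.00927176579365716
dial_face [(array([505.9, -30.5,  62.3]), 0.75)]
pointer_tip [(array([501.3, -24.5,  64.6]), 0.83)]
bar_mark [(array([539.5, -60.1,  58.1]), 0.56), (array([501.5, -24.8,  65.6]), 0.35)]
```

View pics/w1.png

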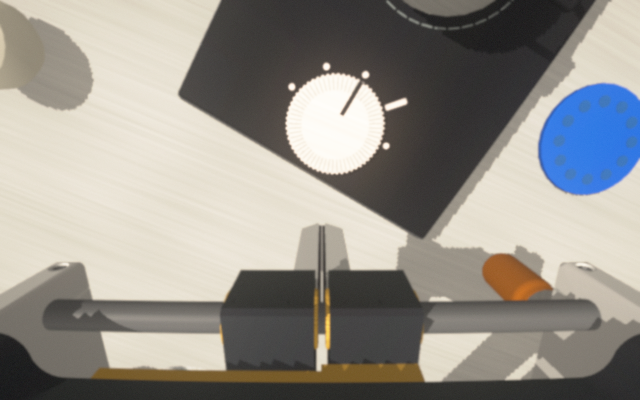

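The wrist view shows the dial's disc centred at about (335,123), the pointer at the third dot (365,75) and the bar at (396,104). The fingertips are at (322,235).

Run:
```python
from h import *
f=np.load("w1.npz")
m=(f["im"].min(2)>150).astype(np.uint8)*255; m[:,:275]=0; m[:,393:]=0;m[:65]=0;m[185:]=0
m=cv2.morphologyEx(m,cv2.MORPH_OPEN,np.ones((15,15)))
c=max(cv2.findContours(m,0,2)[0],key=cv2.contourArea);c=c[c[:,0,1]<150];(u,v),r=cv2.minEnclosingCircle(c);e=cv2.fitEllipse(c);print(u,v,r,e)
D=px2w(f,f["d"],*e[0],z=66);print(D)
for a in (200,): 
    a=np.radians(a); to([D[0]+28*np.cos(a),D[1]+28*np.sin(a),90],"contact+7")
```

```text
334.2248229980469 122.80191802978516 50.033382415771484 ((331.7511901855469, 123.39469146728516), (82.72006225585938, 103.32083129882812), 106.83684539794922)
[503.25750771 -21.79034427  66.        ]
contact+7 shift [ 42.5   5.  101.1]
```

Call:
arm_command:
  rows: "1 12 3 30 0 0 0;1 24 6 65 0 0 0;1 36 9 95 0 0 0;1 36 9 100 0 0 0;1 36 9 100 0 0 0"

```text
time: 2.52
position: [472.5, -37.4, 91.5]
ee_rot: [[0.926, 0.377, 0.0], [0.377, -0.926, -0.0], [-0.0, 0.0, -1.0]]
ft_force: [-0.5, 0.7, 1.1]
grip_width: 0.005
finger_force: 0.0
```

Call:
arm_command:
  rows: "1 0 0 3 0 0 0;1 0 0 6 0 0 0;1 0 0 8 0 0 0;1 0 0 9 0 0 0;1 0 0 9 0 0 0"

```text
time: 3.15
position: [472.9, -36.6, 82.8]
ee_rot: [[0.926, 0.378, 0.001], [0.378, -0.926, -0.001], [0.0, 0.001, -1.0]]
ft_force: [-2.3, -0.5, 4.4]
grip_width: 0.006
finger_force: 2.4
```

Call:
arm_command:
  rows: "1 0 0 1 0 0 0;1 0 0 2 0 0 0;1 0 0 3 0 0 0;1 0 0 3 0 0 0"

```text
time: 3.65
position: [473.0, -36.8, 80.7]
ee_rot: [[0.926, 0.378, 0.001], [0.378, -0.926, -0.001], [0.0, 0.001, -1.0]]
ft_force: [-3.2, -0.6, 10.1]
grip_width: 0.006
finger_force: 4.6
```

Run:
```python
from h import *
s=readout.observe();p=np.array(s["position"]);R=np.array(s["ee_rot"]);C=np.array([500,-24.5,p[2]])
print(p,s["ft_force"])
for a in (5,10,15,20,25,30,35,40,44):
    t=np.radians(-a);Q=np.array([[np.cos(t),-np.sin(t),0],[np.sin(t),np.cos(t),0],[0,0,1]])
    print(a,(R.T@(C+Q@(p-C)-p)).round(1))
```

```text
[472.98032735 -36.8330714   80.71164041] [-3.22994416 -0.58461337 10.0726421 ]
5 [ 0.  -2.6 -0. ]
10 [ 0.2 -5.2 -0. ]
15 [ 0.7 -7.7 -0. ]
20 [  1.4 -10.2  -0. ]
25 [  2.3 -12.7  -0. ]
30 [  3.4 -15.   -0. ]
35 [  4.7 -17.2  -0. ]
40 [  6.2 -19.4  -0. ]
44 [  7.5 -21.   -0. ]
```

Call:
arm_command:
  rows: "1 0 -2.6 0 0 0 5;1 0.2 -5.2 0 0 0 10;1 0.7 -7.7 0 0 0 15;1 1.4 -10.2 0 0 0 20;1 2.3 -12.7 0 0 0 25"

```text
time: 4.28
position: [471.6, -25.2, 81.1]
ee_rot: [[0.999, -0.052, 0.004], [-0.052, -0.999, -0.003], [0.004, 0.003, -1.0]]
ft_force: [-0.7, -2.0, 8.5]
grip_width: 0.005
finger_force: 4.0
```

Call:
arm_command:
  rows: "1 0 -2.6 0 0 0 5;1 0.2 -5.2 0 0 0 10;1 0.7 -7.7 0 0 0 15;1 0.7 -7.7 0 0 0 15;1 0.7 -7.7 0 0 0 15"

```text
time: 4.9
position: [473.1, -16.1, 81.2]
ee_rot: [[0.952, -0.305, 0.005], [-0.305, -0.952, -0.0], [0.005, -0.002, -1.0]]
ft_force: [-0.4, 0.4, 8.5]
grip_width: 0.006
finger_force: 4.0
```

Call:
arm_command:
  rows: "1 0 0 -3 0 0 0;1 0 0 -10 0 0 0;1 -8 0 -40 0 0 0;1 -22 0 -80 0 0 0;1 -30 0 -100 0 0 0"

```text
time: 5.52
position: [442.5, -6.9, 180.9]
ee_rot: [[0.952, -0.305, 0.002], [-0.305, -0.952, -0.0], [0.002, -0.0, -1.0]]
ft_force: [-0.3, -0.3, 0.2]
grip_width: 0.006
finger_force: 0.0
```

Run:
```python
from h import *
s=readout.observe();print(s["position"],s["joints"],s["time"])
ci,im,d=grab("wrist"); cv2.imwrite("pics/w2.png",im[:,:,::-1])
```

```text
[442.52718627  -6.9411617  180.86182565] [-8.24127324e+00 -8.29869135e+00  9.62083096e+01 -6.32360926e-03
  9.19843322e+01  9.95317829e+01] 5.525
```

View pics/w2.png

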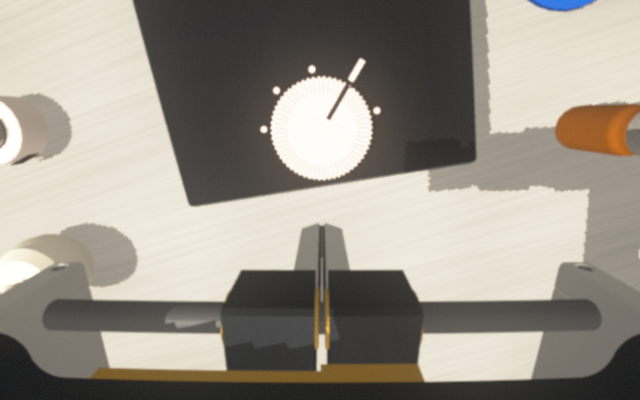

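The pointer now lines up with the bar (about (360,70)), so the dial is in the long-bar detent. Next is the timer, and I'll turn the wrist back on the way to stay clear of the joint-6 limit.

```bash
python3 -c "
from h import *
to([535,300,185])"
```

```text
shift [  -6.  -320.2   -1.5]
```

Call:
arm_command:
  rows: "1 -1 -40 0 0 0 -8;1 -2 -90 0 0 0 -16;1 -3 -140 0 0 0 -24;1 -4 -190 0 0 0 -32;1 -5 -240 0 0 0 -40"

```text
time: 6.2
position: [511.0, 224.4, 177.5]
ee_rot: [[0.924, 0.382, -0.002], [0.382, -0.924, -0.001], [-0.002, 0.0, -1.0]]
ft_force: [1.1, 0.7, -1.2]
grip_width: 0.003
finger_force: 0.0
```

```bash
python3 -c "
from h import *
to([535,300,185])"
```

```text
shift [ 51.1 -60.6  -7.6]
```

Call:
arm_command:
  rows: "1 25 -30 -4 0 0 0;1 50 -60 -7 0 0 0;1 50 -60 -7 0 0 0;1 50 -60 -7 0 0 0"

```text
time: 6.7
position: [534.2, 296.8, 184.6]
ee_rot: [[0.926, 0.378, -0.002], [0.378, -0.926, -0.002], [-0.003, 0.001, -1.0]]
ft_force: [-0.4, -0.1, 0.3]
grip_width: 0.006
finger_force: 0.0
```

Run:
```python
from h import *
s=readout.observe();print(s["position"],s["joints"],s["time"])
ci,im,d=grab("wrist"); cv2.imwrite("pics/w3.png",im[:,:,::-1]); np.savez("w3.npz",im=im,d=d,**{k:np.array(v) for k,v in ci.items() if k in("K","R","t","dist_coeffs")})
for o in("button_top","timer"): print(o,[(np.round(x["centre"],1),round(x["p"],2)) for x in finder.spot_in("wrist",o)])
```

```text
[534.19968741 296.76750916 184.63999955] [ 2.37616261e+01  1.34580773e+01  7.31550292e+01 -4.05920472e-02
  9.35381873e+01  9.15433542e+01] 6.7
button_top [(array([606.6, 305.9,  50.7]), 0.81), (array([634.7, 417.3,  47.5]), 0.81)]
timer [(array([636.9, 409.1,  40.5]), 0.91), (array([614. , 306.1,  33.6]), 0.61)]
```

View pics/w3.png

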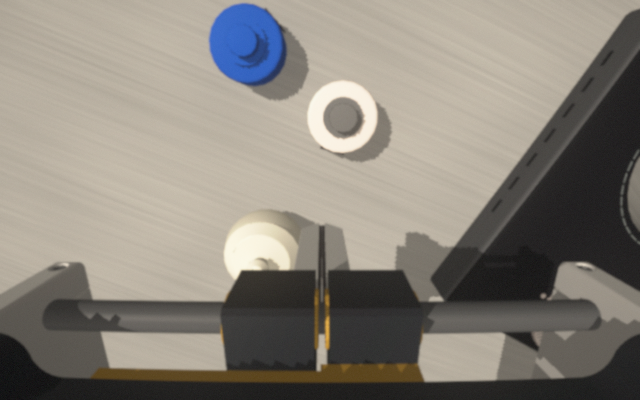

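The white timer is at (342,117), with the grey button centred at about (343,116). The blue decoy is at (247,43).

Run:
```python
from h import *
f=np.load("w3.npz"); B=px2w(f,f["d"],343,116,z=49); print(B, px2w(f,f["d"],343,116))
to([606,304,75]); to([B[0],B[1],75])
```

```text
[611.11724637 305.99639347  49.        ] [611.13272144 305.9371183   48.13781995]
 shift [ 69.2  19.7 110.7]
 shift [ 74.7  19.8 110.7]
```

Call:
arm_command:
  rows: "1 25 7 10 0 0 0;1 50 14 35 0 0 0;1 71 20 70 0 0 0;1 71 20 105 0 0 0;1 71 20 110 0 0 0"

```text
time: 7.48
position: [606.0, 303.9, 72.2]
ee_rot: [[0.926, 0.377, -0.007], [0.377, -0.926, -0.003], [-0.007, 0.0, -1.0]]
ft_force: [1.0, -0.4, -0.1]
grip_width: 0.004
finger_force: 0.0
```

Call:
arm_command:
  rows: "1 0 0 0 0 0 0;1 0 0 3 0 0 0;1 0 0 6 0 0 0;1 0 0 8 0 0 0;1 0 0 8 0 0 0"

```text
time: 8.1
position: [607.9, 305.9, 67.9]
ee_rot: [[0.926, 0.378, -0.0], [0.378, -0.926, -0.0], [-0.0, 0.0, -1.0]]
ft_force: [-0.8, 0.5, -0.4]
grip_width: 0.007
finger_force: 0.0
```

```bash
python3 -c "
from h import *
s=readout.observe();print(s['position'],s['ft_force'],s['time'])
ci,im,d=grab('side');cv2.imwrite('pics/s2.png',cv2.resize(im[190:320,120:320],None,fx=4,fy=4)[:,:,::-1])"
```

```text
[607.85961823 305.86548177  67.92326429] [-0.76617638  0.45906401 -0.38203807] 8.1
```

View pics/s2.png

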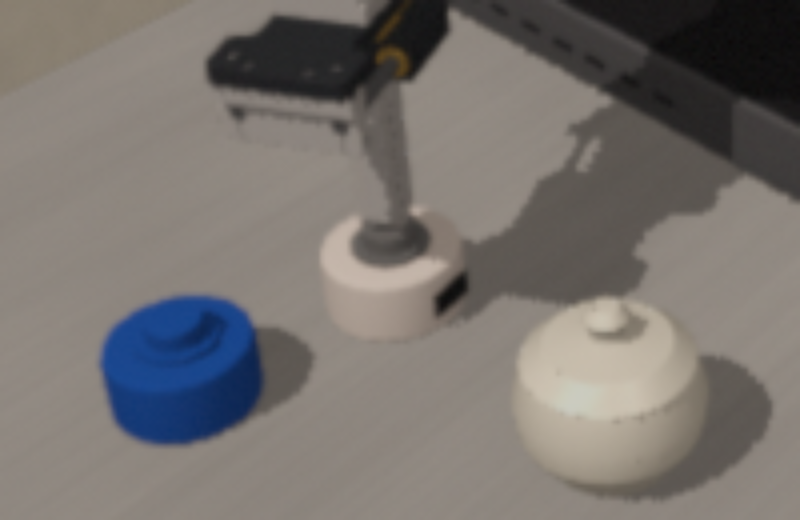

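The closed fingertip stands just above the white timer's grey button at (390,230) in the crop, well centred. Now I'll press.

Call:
arm_command:
  rows: "1 0 0 2 0 0 0;1 0 0 4 0 0 0;1 0 0 6 0 0 0;1 0 0 7 0 0 0;1 0 0 7 0 0 0"

```text
time: 8.78
position: [608.2, 305.9, 61.5]
ee_rot: [[0.926, 0.378, 0.001], [0.378, -0.926, 0.0], [0.001, 0.0, -1.0]]
ft_force: [-0.3, 0.2, 4.2]
grip_width: 0.007
finger_force: 2.1
```

Call:
arm_command:
  rows: "1 0 0 1 0 0 0;1 0 0 2 0 0 0;1 0 0 2 0 0 0;1 0 0 2 0 0 0"

```text
time: 9.28
position: [608.3, 306.0, 61.2]
ee_rot: [[0.926, 0.378, 0.002], [0.378, -0.926, 0.001], [0.002, 0.0, -1.0]]
ft_force: [-3.6, -1.9, 9.7]
grip_width: 0.001
finger_force: 4.8
```

At 9.7 N with hardly any further travel, the button is bottomed. Now I'll lift straight up.

Call:
arm_command:
  rows: "1 0 0 -4 0 0 0;1 0 0 -12 0 0 0;1 0 0 -30 0 0 0;1 0 0 -70 0 0 0;1 0 0 -110 0 0 0"

```text
time: 9.9
position: [607.6, 305.6, 170.0]
ee_rot: [[0.926, 0.378, -0.001], [0.378, -0.926, -0.001], [-0.001, 0.0, -1.0]]
ft_force: [0.2, 0.4, 0.3]
grip_width: 0.007
finger_force: 0.0
```

Call:
arm_command:
  rows: "1 -30 0 -10 0 0 0;1 -75 0 -20 0 0 0;1 -75 0 -20 0 0 0;1 -75 0 -20 0 0 0"

```text
time: 10.4
position: [539.1, 277.6, 189.5]
ee_rot: [[0.926, 0.378, 0.001], [0.378, -0.926, 0.0], [0.001, 0.0, -1.0]]
ft_force: [0.3, 0.4, -0.0]
grip_width: 0.005
finger_force: 0.0
```

Run:
```python
from h import *
s=readout.observe();print(s["position"],s["ft_force"],s["time"])
ci,im,d=grab("wrist"); ct,it,dt=grab("top")
c=np.vstack([cv2.resize(im,(640,400))[:200], np.hstack([cv2.resize(it[150:300,150:300],(320,320)),cv2.resize(it[200:270,320:390],(320,320))])])
cv2.imwrite("pics/f.png",c[:,:,::-1])
```

```text
[539.08427076 277.63152971 189.5030897 ] [ 0.25020319  0.42041798 -0.04820656] 10.4
```

View pics/f.png

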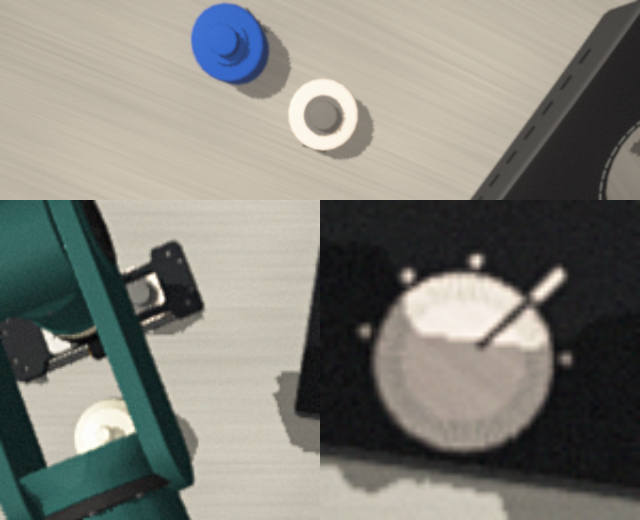

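The timer stands in place with its button up (323,115), and the dial's pointer is on the bar (about (545,290)). The arm is clear, so I'm handing in.

```bash
python3 -c "
from h import *
print(env.sign_off())"
```

```text
the job is handed in; nothing more can be done
None
```

I turned the dial one detent clockwise to the long-bar setting, pressed the white timer's button fully and let it come up, then handed the job in at about 10.5 s. The last pictures show the pointer on the bar and the timer standing in place with its button up; `sign_off` returned no verdict.

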